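# Flip the sample tray up onto the loading dock

### The job

The aluminium sample tray is lying upside down on the bench in front of the spectrometer's low loading dock. Push it up against the dock's step and tip it over the step so that it lands on the dock with its pockets facing up, then slide it fully home, square against the backstop. Push gently, never pressing on the tray with more than 25 N, and leave the other things where they are.

Things in the scene. Friction and masses are not known exactly. Their poses are not given: they have to be found in the camera images.
- dock: Fixed grey loading dock. Origin on the bench at the foot of its step, mid-width; x points level into the dock (loading direction), z up. The step is an upright face at x = 0, 160 mm wide, 18 mm high. Behind it a level deck, 18 mm above the bench, runs to the backstop. Side rails stand 10 mm above the deck from x = 25 to 110 mm, 136 mm apart (y = -68 to 68 mm).
- tray: Loose pale aluminium tray: 95 mm along its x, 100 mm along y, 14 mm thick, 0.1 to 0.25 kg. One face is plain, the other has four square pockets 9 mm deep inside a 6 mm rim. Starts pockets down, its centre 60 to 110 mm before the step, its x within 0.2 rad of the dock's x. Origin at the centre of the pocket face; z points through the tray to the plain face (up at the start, down when flipped).
- puck: Steel specimen disc, 40 mm diameter, 30 mm high, standing; origin at the centre of its underside. A bystander.
- mouse: Black computer mouse, 100 x 58 x 22 mm; origin at the centre of its underside. A bystander.
- bottle: White plastic bottle, 60 mm diameter, 130 mm high, upright; origin at the centre of its underside. A bystander.
- backstop (a point): Middle of the backstop's foot, on the deck 110 mm behind the step: an upright face across the dock, 160 mm wide, rising 22 mm above the deck. Same axes as the dock. A tray stood upright on its edge at the step stays standing by itself; pushed on above mid-height it topples over the step, its lower edge sliding out, and may come to rest partly on the deck.
- tray_edge (a point): Middle of the tray's 100 mm edge away from the step at the start, on the pocket face (on the bench then), 47.5 mm from the tray's origin along its -x; same axes as the tray. Fingers that press this edge along the tray towards the foot of the step with 4 to 15 N carry it up by friction as they rise, the opposite edge turning at the foot of the step.
Not all that is in view belongs to the job. Of the things like the tray, leave any that is turquoise; of the rest the larger one is meant.

How it is judged:
On the way:
1. the tray stands tipped up on its edge at the step (angle between tray's own z axis and vertical between 1 and 2.3 rad and x of tray in the frame of dock above -0.06 m), for 0.05 s.
At the end, for the whole second after the job is handed in: The tray lies flat on the deck between the rails, pockets up (within 0.08 rad), its edge against the backstop (within 4.5 mm) and square to it (within 0.07 rad), at rest and let go (angle between tray's own z axis and vertical above 3.06 rad and x of tray in the frame of dock between 0.058 and 0.067 m and y of tray in the frame of dock between -0.025 and 0.025 m and z of tray in the frame of dock below 0.036 m and angle between the x axis of tray and the x axis of dock, either way round below 0.07 rad and linear speed of tray below 0.02 m/s); the robot touches nothing.
It fails at once if more than 25 N pressed on the tray by the fingers (contact force between the fingers and tray above 25 N).
It fails at once if more than 25 N pressed on the tray by the arm (contact force between the arm and tray above 25 N).
It fails at once if the puck is moved (distance of puck from where it was at the start of the episode above 0.015 m).
It fails at once if the mouse is moved (distance of mouse from where it was at the start of the episode above 0.015 m).
It fails at once if the bottle is moved (distance of bottle from where it was at the start of the episode above 0.015 m).
It also fails if it takes over 72 s, if anything falls off the work surface, if the arm or the gripper's body presses on something with over 40 N, if the wrist force passes 120 N, or if a joint passes its speed limit or range.

### The arm

A 6-joint arm with a two-finger parallel gripper is mounted at the origin on the work surface. World frame = base frame: x ahead of the robot, y to its left, z up, the work surface at z = 0. Lengths are in m, angles in rad, forces in N, time in s.
With the tool pointing down it reaches from about 0.35 to 0.975 m from the base axis. Payload 4.9 kg.
Tool frame: the origin (TCP) lies at the very end of the fingers, on their centre line; the grasp point (between the pads) lies 19 mm behind it; x points along the fingers, z is the direction in which the jaws open and shut, and the axes are right-handed (so a half turn about x gives the same grasp; the last joint's range is limited). The gripper opens to 85 mm and grips with 20 to 120 N. Pads are 22 mm wide; open, the fingers measure 114 mm over their backs; the gripper's body (76 mm by 85 mm) begins 54 mm behind the grasp point. The pads swing forward as they close: fully open they stand 13 mm farther back than shut.
Start: joints at [-1.227, 0.053, 1.613, -0, 1.476, -0.119], TCP at [0.279, -0.559, 0.231] pointing down, gripper open.
Joint ranges: [-3.01, 3.01], [-1.01, 2.22], [0.06, 2.58], [-1.02, 4.17], [0.09, 2.62], [-3.14, 3.14]. Speed limits (rad/s): [2.57, 2.57, 3.14, 3.14, 3.14, 3.14].

### API

Orientations are given as a rotation vector (axis times angle).
In Python, from station import ctrl, imaging gives the robot as it stands. The module is installed in compiled form; this text tells all that it offers.
- The arm moves only by the shell command python3 -m jog 'ROWS' [FORCE]. ROWS is JSON, a list that holds one entry, the list of rows, each a list of 5 numbers: the shift along the tool's x, y, z in m, then the turn about the tool's x in rad, then the closure, from -1 (fully open) to 1 (shut). A call has 1 to 12 rows; each row is the pose to reach, as a shift and turn from the pose measured when the call began, along the tool's axes at that moment; what a row does not reach only later rows make up. A row lasts 1/10 s, in which the tool goes at most 50 mm and 8.59 degrees, less where a joint would pass 70% of its speed; a pose out of reach is approached as far as the arm can. A call with a gripper value outside its range is refused whole. The fingers move at their own pace and stop on an object; FORCE is the grip in N (left out, the last holds). Time passes only in rows, so rows that repeat a pose let the fingers close. It gives the time, the measured TCP pose, the force and the opening at its end, in the units of the state.
- ctrl.get_obs(): the state, without advancing time (a new reading comes with each control period).
- imaging.get_image(name): name is "scene" or "side" or "wrist"; returns a dict with "color" (420x560x3 uint8, red, green, blue), "intrinsics" (3x3 intrinsics, pixels), "distortion" ([k1, k2, p1, p2, k3] as OpenCV has them; the pictures are not rectified), "R" (3x3) and "t" (3): a world point X has camera coordinates R X + t. Camera axes: x right, y down, z forward; pixel columns grow to the right and rows downward; lengths in m; the calibration is good to about 2 mm. A picture is of the moment at which its call begins. There is no depth.
- ctrl.finish_job(): hands the job in, once; it reports no verdict.
The state is a dict: "t": time; "q": joint angles; "dq": joint speeds; "effort": joint torques, N m; "tool_pos": TCP position; "tool_rot": TCP orientation; "contact_force": force on the tool from outside, world axes, zero at the start; "wrist_torque": the same for the moment, N m; "opening": finger opening in m.
Only numpy, scipy, OpenCV 4.12 (cv2) and the standard library are available. Lean on these libraries where they do the work, as an engineer would, in place of code of your own. Each camera call takes 0.05 s, during which the arm holds its last target.

## Working session

There is one attempt and no reset: what is moved stays moved. The work goes in short steps, Python scripts to look and compute and a shell command to move; the robot and the scene stay as the last step left them, time stands still between calls to the robot, and variables do not carry over. Pictures are saved under pics/ and viewed, and the job is handed in when it is done.

```bash
mkdir -p pics; ls
python3 - <<'E'
from station import ctrl, imaging
import cv2
print(ctrl.get_obs())
for n in ["scene","side","wrist"]:
    im=imaging.get_image(n); cv2.imwrite(f"pics/{n}0.png",im["color"][:,:,::-1])
    print(n,im["intrinsics"].tolist(),im["distortion"],im["R"].tolist(),im["t"])
E
```

```text
pics
{'t': 0.0, 'q': array([-1.22703129e+00,  5.33850226e-02,  1.61429586e+00,  4.48276875e-06,
        1.47599929e+00, -1.19019079e-01]), 'dq': array([ 0.00016321, -0.00164667,  0.00072023,  0.00083884,  0.00052129,
       -0.00272362]), 'effort': array([ 3.74290557e-04, -3.93678796e+01, -3.70177388e+01, -6.99107545e-05,
        6.91198322e-03,  5.22353872e-06]), 'tool_pos': array([ 0.2788048 , -0.5586713 ,  0.23004445]), 'tool_rot': array([ 0.86320097,  1.39494746, -0.86106283]), 'contact_force': array([-0.35916675,  0.68763405, -0.34841055]), 'wrist_torque': array([-0.01232535, -0.00715052, -0.00972353]), 'opening': 0.08544891278515102}
scene [[448.35459793054866, 0.0, 286.26513518105673], [0.0, 448.35459793054866, 207.24085433284972], [0.0, 0.0, 1.0]] [-0.10183976  0.          0.          0.          0.        ] [[0.5222041271540143, 0.8528031172452428, 0.005449110029270275], [0.703038273500688, -0.42686297264620676, -0.5687927465930062], [-0.4827422040556283, 0.30085685267322865, -0.8224628372291805]] [-0.33035388 -0.3787675   1.0864754 ]
side [[415.6068764453849, 0.0, 281.5142412235429], [0.0, 415.6068764453849, 198.31807311790973], [0.0, 0.0, 1.0]] [-0.03877784  0.          0.          0.          0.        ] [[-0.9284987266854037, -0.37081149013435893, -0.01972189970363703], [-0.16280746693939732, 0.4542480416035577, -0.8758723910525492], [0.33374218081081863, -0.8100355272972101, -0.4821396076490399]] [0.55370715 0.13540148 0.80883431]
wrist [[368.995425920799, 0.0, 281.2403052973484], [0.0, 368.995425920799, 205.6093839295934], [0.0, 0.0, 1.0]] [-0.08240207  0.          0.          0.          0.        ] [[0.44672171036956193, -0.894671888287437, -0.0013877293276985004], [-0.858799950805993, -0.4292441577860853, 0.27966425853537313], [-0.25080342497685104, -0.12374031402379765, -0.960096857981097]] [-0.62335388 -0.03593729  0.37729366]
```

View pics/scene0.png

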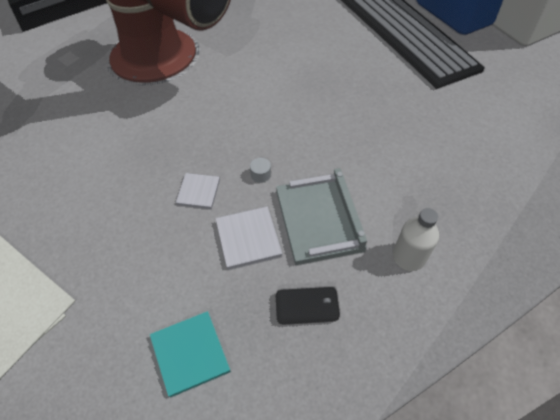

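View pics/side0.png

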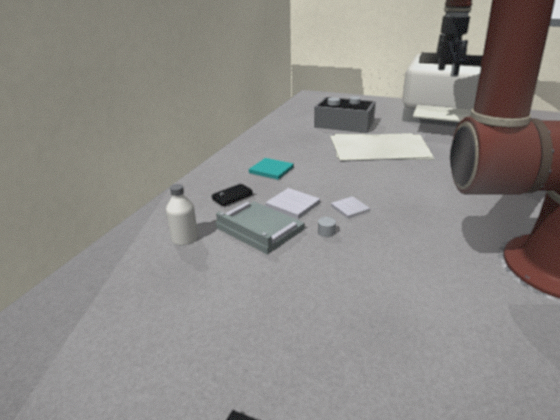

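View pics/wrist0.png

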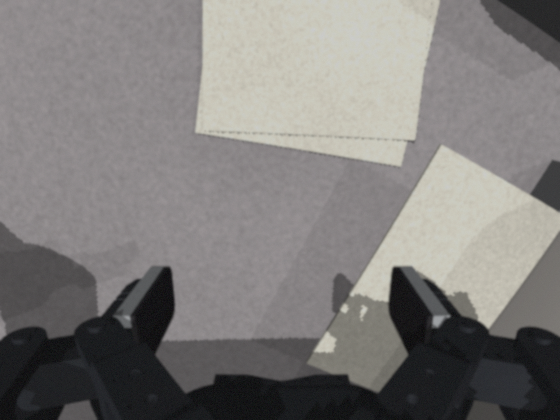

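The scene picture shows three tray-like things: turquoise (190,352), a small pale one (198,190) and a larger pale one (248,237). The larger pale one is next to the dock's low side (dock about (320,215)), so it fits the description. I'll confirm it in a crop.

```bash
cat > h.py <<'E'
import numpy as np, cv2
from station import ctrl, imaging
def ray(im,px,z):
    p=cv2.undistortPoints(np.array([[px]],float),im["intrinsics"],np.array(im["distortion"]))[0,0]
    d=im["R"].T@np.array([p[0],p[1],1]); o=-im["R"].T@im["t"]
    return o+d*(z-o[2])/d[2]
def proj(im,P):
    return cv2.projectPoints(np.array(P,float).reshape(-1,3),cv2.Rodrigues(np.array(im["R"]))[0],np.array(im["t"]),im["intrinsics"],np.array(im["distortion"]))[0][:,0]
E
python3 - <<'E'
from h import *
im=imaging.get_image("scene"); c=im["color"][140:340,160:460,::-1]
c=c[10:160,10:220]
cv2.imwrite("pics/crop1.png",cv2.resize(c,(798,570),interpolation=cv2.INTER_CUBIC))
im=imaging.get_image("side"); c=im["color"][150:260,200:350,::-1]
cv2.imwrite("pics/crop2.png",cv2.resize(c,None,fx=5.3,fy=5.3,interpolation=cv2.INTER_CUBIC))
E
```

```text
(no output)
```

View pics/crop1.png

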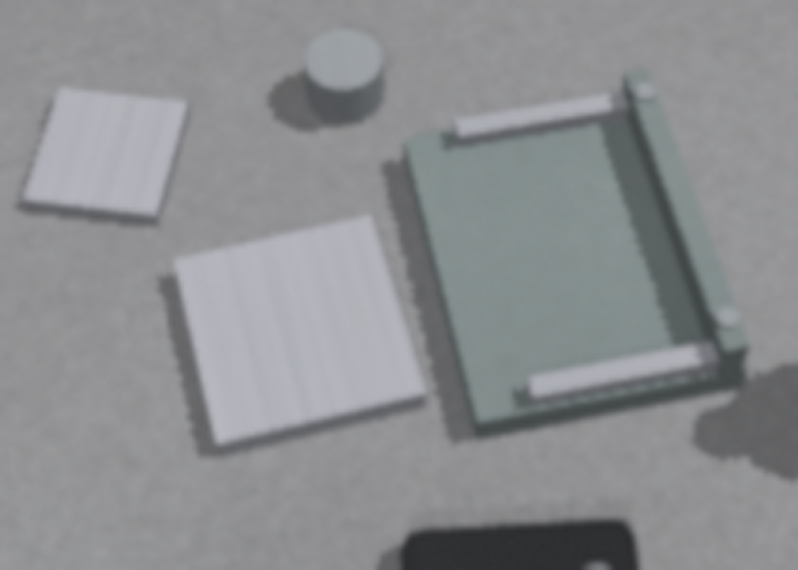

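View pics/crop2.png

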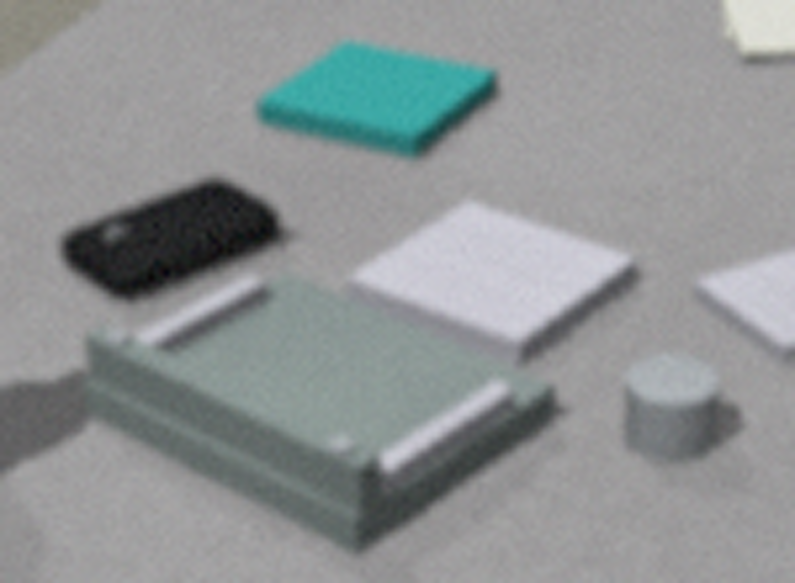

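Confirmed: the larger pale plate, at crop corners (175,262), (372,218), (424,397), (217,445), lies plain face up before the step. The other two plates are the smaller pale one and the turquoise one. Next I'll measure it.

Run:
```python
from h import *
S=imaging.get_image("scene"); D=imaging.get_image("side")
f=lambda p:((p[0]+.5)/3.8+170-.5,(p[1]+.5)/3.8+150-.5)
g=lambda p:((p[0]+.5)/5.3+200-.5,(p[1]+.5)/5.3+150-.5)
def rep(n,im,fn,ps,z):
    P=np.array([ray(im,fn(p),z) for p in ps]); c=P.mean(0)
    print(n,P[:,:2].round(4).tolist(),"c",c[:2].round(4),"len",[round(float(np.linalg.norm(P[i]-P[i-1])),4) for i in range(len(P))],"ang",[round(float(np.arctan2(*(P[i]-P[i-1])[[1,0]])),3) for i in range(len(P))])
rep("trayS",S,f,[(175,262),(372,218),(424,397),(217,445)],.014)
rep("trayD",D,g,[(472,201),(636,263),(522,347),(352,278)],.014)
rep("stepS",S,f,[(405,147),(478,424)],.018)
rep("backtopS",S,f,[(648,72),(745,345)],.040)
rep("backtopD",D,g,[(88,342),(360,468)],.040)
rep("stepD",D,g,[(290,276),(553,390)],.018)
rep("puck",S,f,[(344,60)],.03)
rep("small",S,f,[(60,88),(187,101),(157,217),(22,206)],.0)
rep("bottle",S,lambda p:p,[(412,262)],.0)
rep("mouse",S,lambda p:p,[(277,291),(337,289),(340,318),(279,323)],.01)
```

```text
trayS [[0.5282, -0.0833], [0.5544, 0.0081], [0.6499, -0.0207], [0.6235, -0.1102]] c [ 0.589  -0.0515] len [0.099, 0.0951, 0.0998, 0.0934] ang [2.866, 1.292, -0.293, -1.858]
trayD [[0.6203, -0.1117], [0.5245, -0.0781], [0.5492, 0.0123], [0.6453, -0.0194]] c [ 0.5848 -0.0492] len [0.0956, 0.1015, 0.0937, 0.1012] ang [-1.835, 2.805, 1.304, -0.319]
stepS [[0.5288, 0.0416], [0.6755, -0.0086]] c [0.6022 0.0165] len [0.1551, 0.1551] ang [2.812, -0.33]
backtopS [[0.5652, 0.158], [0.7131, 0.1049]] c [0.6392 0.1315] len [0.1571, 0.1571] ang [2.797, -0.345]
backtopD [[0.7094, 0.1117], [0.5629, 0.1588]] c [0.6362 0.1353] len [0.1539, 0.1539] ang [-0.311, 2.831]
stepD [[0.6704, -0.0049], [0.5227, 0.0473]] c [0.5965 0.0212] len [0.1566, 0.1566] ang [-0.339, 2.802]
puck [[0.4745, 0.0389]] c [0.4745 0.0389] len [0.0] ang [0.0]
small [[0.3919, -0.0839], [0.4339, -0.0317], [0.491, -0.0765], [0.4505, -0.1305]] c [ 0.4418 -0.0807] len [0.0748, 0.067, 0.0726, 0.0675] ang [2.47, 0.894, -0.666, -2.214]
bottle [[0.7739, 0.1669]] c [0.7739 0.1669] len [0.0] ang [0.0]
mouse [[0.7025, -0.0604], [0.7502, 0.0244], [0.7932, 0.0001], [0.7503, -0.0853]] c [ 0.749  -0.0303] len [0.054, 0.0973, 0.0494, 0.0956] ang [2.661, 1.058, -0.514, -2.036]
```

```bash
cat >> h.py <<'E'
from scipy.spatial.transform import Rotation as Ro
O=np.array([.5995,.019,0]); YAW=1.24
def dk(P): # world->dock
    v=np.array(P)-O; c,s=np.cos(YAW),np.sin(YAW); return np.array([c*v[0]+s*v[1],-s*v[0]+c*v[1],v[2]])
def wd(P):
    c,s=np.cos(YAW),np.sin(YAW); return O+np.array([c*P[0]-s*P[1],s*P[0]+c*P[1],P[2]])
def st():
    o=ctrl.get_obs(); M=Ro.from_rotvec(o["tool_rot"]).as_matrix()
    F=np.array(o["contact_force"]); c,s=np.cos(YAW),np.sin(YAW)
    print("t %.2f"%o["t"],"dock tcp",dk(o["tool_pos"]).round(4),"F dock",np.round([c*F[0]+s*F[1],-s*F[0]+c*F[1],F[2]],2),"open %.4f"%o["opening"],"q",o["q"].round(3))
    return o,M
def goto(P,yawz=None):
    o,M=st(); print("tool shift",(M.T@(wd(P)-o["tool_pos"])).round(4))
E
python3 - <<'E'
from h import *
# joint fit: tray & dock in both images
f=lambda p:((p[0]+.5)/3.8+170-.5,(p[1]+.5)/3.8+150-.5)
g=lambda p:((p[0]+.5)/5.3+200-.5,(p[1]+.5)/5.3+150-.5)
S=imaging.get_image("scene"); D=imaging.get_image("side")
from scipy.optimize import least_squares
def fit(model,x0):
    def r(x):
        c,s=np.cos(x[2]),np.sin(x[2]);e=[]
        for im,pts in ((S,model[0]),(D,model[1])):
            for l,p in pts:
                e+=list(proj(im,[x[0]+c*l[0]-s*l[1],x[1]+s*l[0]+c*l[1],l[2]])[0]-p)
        return np.array(e)
    q=least_squares(r,x0);print(q.x.round(4),"rms px",np.sqrt((q.fun**2).mean()).round(2));return q.x
a,b=.0475,.05;z=.014
T=fit(([((-a,b,z),f((175,262))),((a,b,z),f((372,218))),((a,-b,z),f((424,397))),((-a,-b,z),f((217,445)))],
 [((-a,-b,z),g((472,201))),((-a,b,z),g((636,263))),((a,b,z),g((522,347))),((a,-b,z),g((352,278)))]),[.587,-.05,1.27])
# dock: step top corners and backstop top outer edge thickness unknown -> use step corners, backstop foot ignored
Q=fit(([((0,.08,.018),f((405,147))),((0,-.08,.018),f((478,424)))],[((0,-.08,.018),g((290,276))),((0,.08,.018),g((553,390)))]),[.6,.02,1.24])
o,M=st(); print(M.round(3))
print("tray in dock",dk([T[0],T[1],0]).round(4),T[2]-YAW)
E
```

```text
[ 0.5876 -0.0514  1.2864] rms px 0.7
[0.6002 0.0173 1.2341] rms px 0.99
t 0.45 dock tcp [-0.6509  0.1153  0.2312] F dock [-0.28  0.35 -0.3 ] open 0.0852 q [-1.227  0.053  1.613  0.     1.476 -0.119]
[[-0.     0.895  0.446]
 [ 0.     0.446 -0.895]
 [-1.     0.    -0.   ]]
tray in dock [-0.0704 -0.0116  0.    ] 0.04642225248976262
```

```bash
sed -i 's/^O=.*/O=np.array([.6002,.0173,0]); YAW=1.236/' h.py
python3 - <<'E'
from h import *
goto([-.15,-.012,.10])
E
```

```text
t 0.45 dock tcp [-0.65    0.1139  0.2312] F dock [-0.29  0.35 -0.3 ] open 0.0852 q [-1.227  0.053  1.613  0.     1.476 -0.119]
tool shift [ 0.1313  0.4458 -0.2591]
```

```bash
python3 -m jog '[[[0.01,0.04,-0.025,-0.08,0],[0.03,0.09,-0.05,-0.2,0.2],[0.05,0.14,-0.08,-0.3,0.2],[0.07,0.18,-0.10,-0.4,0.2],[0.09,0.22,-0.13,-0.5,0.2],[0.11,0.26,-0.15,-0.6,0.2],[0.12,0.30,-0.18,-0.7,0.2],[0.131,0.34,-0.20,-0.771,0.2],[0.131,0.38,-0.22,-0.771,0.2],[0.131,0.42,-0.24,-0.771,0.2],[0.131,0.446,-0.259,-0.771,0.2],[0.131,0.446,-0.259,-0.771,0.2]]]' 30
python3 - <<'E'
from h import *
goto([-.15,-.012,.02])
o,M=st();print(M.round(3))
E
```

```text
t: 1.65
tool_pos: [0.5644, -0.1244, 0.1005]
tool_rot: [0.261, 1.554, -0.259]
contact_force: [1.0, -0.9, -0.0]
opening: 0.0339
t 1.65 dock tcp [-0.1456 -0.0127  0.1005] F dock [-0.5  -1.26 -0.01] open 0.0339 q [-3.460e-01  5.800e-02  1.835e+00  1.000e-03  1.248e+00 -1.500e-02]
tool shift [ 0.0805 -0.0045 -0.0008]
t 1.65 dock tcp [-0.1456 -0.0127  0.1005] F dock [-0.5  -1.26 -0.01] open 0.0339 q [-3.460e-01  5.800e-02  1.835e+00  1.000e-03  1.248e+00 -1.500e-02]
[[ 0.001  0.325  0.946]
 [ 0.001  0.946 -0.325]
 [-1.     0.001  0.001]]
```

```bash
python3 -m jog '[[[0.03,-0.0045,0,0,0.2],[0.06,-0.0045,0,0,0.2],[0.085,-0.0045,0,0,0.2],[0.09,-0.0045,0,0,0.2],[0.092,-0.0045,0,0,0.2],[0.094,-0.0045,0,0,0.2],[0.095,-0.0045,0,0,0.2],[0.095,-0.0045,0,0,0.2]]]'
python3 - <<'E'
from h import *
st()
for n in("side","scene","wrist"):
    im=imaging.get_image(n)["color"][:,:,::-1]
    c={"side":im[150:260,230:400],"scene":im[130:290,150:350],"wrist":im}[n]
    s=min(790/c.shape[1],590/c.shape[0]);cv2.imwrite(f"pics/{n}1.png",cv2.resize(c,None,fx=s,fy=s,interpolation=cv2.INTER_CUBIC))
E
```

```text
t: 2.45
tool_pos: [0.5638, -0.129, 0.0067]
tool_rot: [0.261, 1.552, -0.259]
contact_force: [-0.3, 0.2, 0.6]
opening: 0.0339
t 2.45 dock tcp [-0.1501 -0.0137  0.0067] F dock [0.08 0.34 0.59] open 0.0339 q [-0.354  0.187  1.873  0.002  1.08  -0.023]
```

View pics/side1.png

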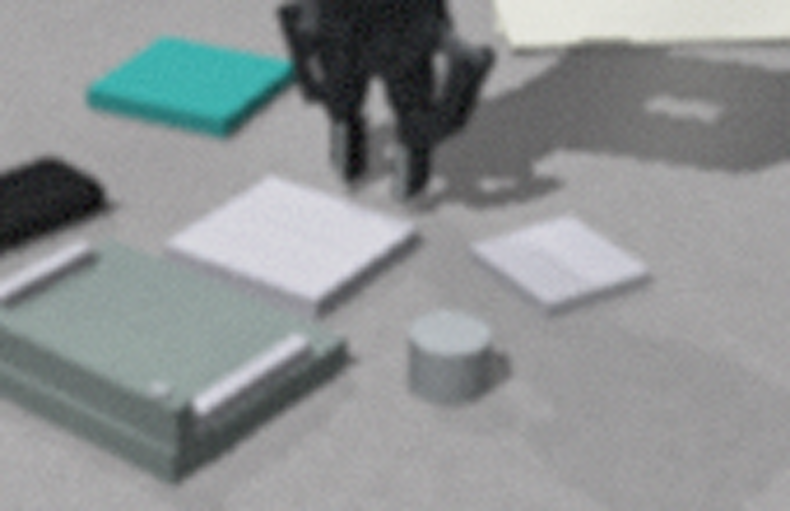

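View pics/wrist1.png

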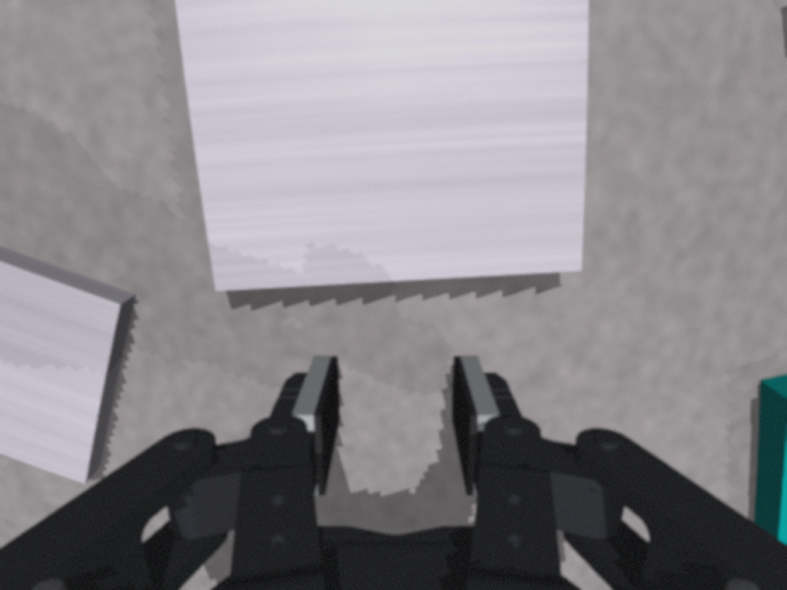

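The side and wrist pictures show both fingers clear behind the tray edge and centred on it (wrist: edge spans x 215–580, fingers centred at about 397). Next I feel for the bench.

```bash
python3 -m jog '[[[0.002,0,0,0,0.2],[0.003,0,0,0,0.2],[0.003,0,0,0,0.2]]]'; python3 -m jog '[[[0.001,0,0,0,0.2],[0.002,0,0,0,0.2],[0.002,0,0,0,0.2]]]'
```

```text
t: 2.9
tool_pos: [0.5633, -0.1286, 0.0029]
tool_rot: [0.261, 1.554, -0.259]
contact_force: [-0.4, 0.1, -0.1]
opening: 0.0341
t: 3.2
tool_pos: [0.5631, -0.1285, 0.0007]
tool_rot: [0.261, 1.554, -0.259]
contact_force: [-0.3, 0.3, 0.1]
opening: 0.0339
```

```bash
python3 -m jog '[[[0.001,0,0,0,0.2],[0.002,0,0,0,0.2],[0.002,0,0,0,0.2]]]'; python3 -m jog '[[[0.001,0,0,0,0.2],[0.001,0,0,0,0.2]]]'
```

```text
t: 3.5
tool_pos: [0.5632, -0.1286, -0.0008]
tool_rot: [0.261, 1.554, -0.259]
contact_force: [-2.2, 0.2, 4.2]
opening: 0.0342
t: 3.7
tool_pos: [0.5632, -0.1286, -0.0008]
tool_rot: [0.261, 1.555, -0.259]
contact_force: [-4.4, 1.2, 7.8]
opening: 0.0342
```

```bash
python3 -m jog '[[[-0.002,0.002,0,0,0.2],[-0.002,0.006,0,0,0.2],[-0.002,0.010,0,0,0.2],[-0.002,0.014,0,0,0.2],[-0.002,0.017,0,0,0.2],[-0.002,0.020,0,0,0.2],[-0.002,0.023,0,0,0.2],[-0.002,0.026,0,0,0.2],[-0.002,0.029,0,0,0.2],[-0.002,0.032,0,0,0.2],[-0.002,0.034,0,0,0.2],[-0.002,0.036,0,0,0.2]]]'; python3 -c "
from h import *
st()"
```

```text
t: 4.9
tool_pos: [0.575, -0.0944, 0.0012]
tool_rot: [0.261, 1.555, -0.259]
contact_force: [0.2, -0.2, -0.7]
opening: 0.0348
t 4.90 dock tcp [-0.1138 -0.0129  0.0012] F dock [-0.13 -0.25 -0.65] open 0.0348 q [-2.910e-01  2.060e-01  1.861e+00  1.000e-03  1.074e+00  4.000e-02]
```

```bash
python3 -m jog '[[[0,0.0015,0,0,0.2],[0,0.003,0,0,0.2],[0,0.0045,0,0,0.2],[0,0.006,0,0,0.2],[0,0.006,0,0,0.2]]]'
python3 - <<'E'
from h import *
st()
for n in("side","wrist"):
    im=imaging.get_image(n)["color"][:,:,::-1]
    c={"side":im[150:260,230:400],"scene":im[130:290,150:350],"wrist":im}[n]
    s=min(790/c.shape[1],590/c.shape[0]);cv2.imwrite(f"pics/{n}2.png",cv2.resize(c,None,fx=s,fy=s,interpolation=cv2.INTER_CUBIC))
E
```

```text
t: 5.4
tool_pos: [0.577, -0.0885, 0.0013]
tool_rot: [0.261, 1.555, -0.259]
contact_force: [0.2, 0.1, 0.3]
opening: 0.034
t 5.40 dock tcp [-0.1075 -0.0129  0.0013] F dock [ 0.11 -0.12  0.33] open 0.0340 q [-0.28   0.208  1.859  0.002  1.075  0.05 ]
```

View pics/wrist2.png

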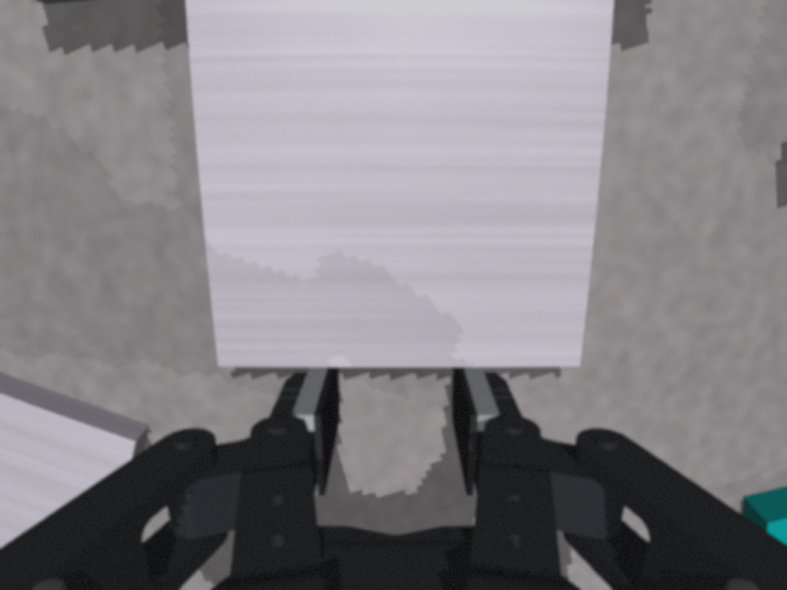

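View pics/side2.png

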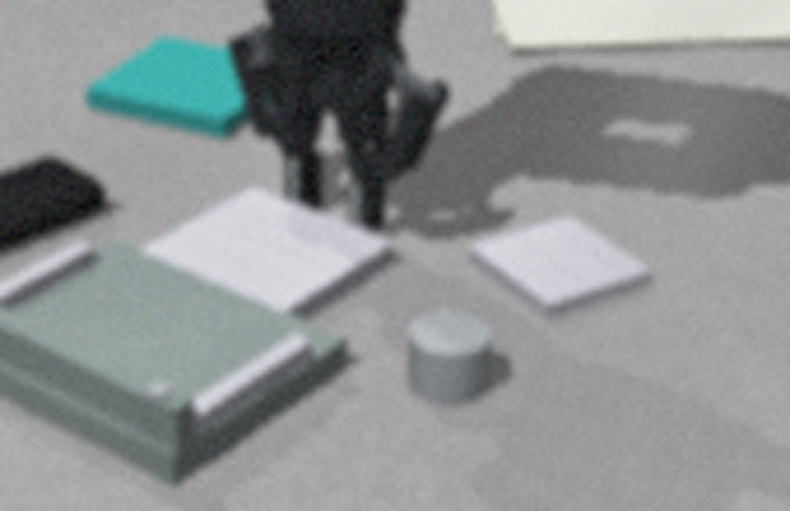

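The tray is now square to the fingers (wrist edge row 367) and moving towards the step. I'll go on until the force rises.

```bash
python3 -m jog '[[[0,0.001,0,0,0.2],[0,0.002,0,0,0.2],[0,0.003,0,0,0.2],[0,0.003,0,0,0.2]]]';python3 -m jog '[[[0,0.001,0,0,0.2],[0,0.002,0,0,0.2],[0,0.002,0,0,0.2]]]'
```

```text
t: 5.9
tool_pos: [0.5777, -0.0866, 0.0014]
tool_rot: [0.259, 1.556, -0.26]
contact_force: [-2.3, -3.8, 1.3]
opening: 0.0341
t: 6.2
tool_pos: [0.5777, -0.0865, 0.0014]
tool_rot: [0.256, 1.557, -0.263]
contact_force: [-3.5, -7.9, 1.5]
opening: 0.0342
```

```bash
python3 -m jog '[[[-0.001,0.0022,0,0,0.2],[-0.002,0.0022,0,0,0.2],[-0.003,0.0022,0,0,0.2],[-0.004,0.0022,0,0,0.2],[-0.005,0.0022,0,0,0.2],[-0.006,0.002,0,0,0.2],[-0.008,0.002,0,0,0.2],[-0.010,0.002,0,0,0.2]]]'
python3 - <<'E'
from h import *
st()
for n in("side",):
    im=imaging.get_image(n)["color"][:,:,::-1]
    c={"side":im[150:260,230:400],"scene":im[130:290,150:350],"wrist":im}[n]
    s=min(790/c.shape[1],590/c.shape[0]);cv2.imwrite(f"pics/{n}3.png",cv2.resize(c,None,fx=s,fy=s,interpolation=cv2.INTER_CUBIC))
E
```

```text
t: 7.0
tool_pos: [0.5776, -0.0866, 0.0112]
tool_rot: [0.253, 1.558, -0.266]
contact_force: [-3.6, -8.5, -0.2]
opening: 0.034
t 7.00 dock tcp [-0.1055 -0.0128  0.0112] F dock [-9.17  0.62 -0.22] open 0.0340 q [-0.272  0.195  1.854 -0.009  1.094  0.063]
```

View pics/side3.png

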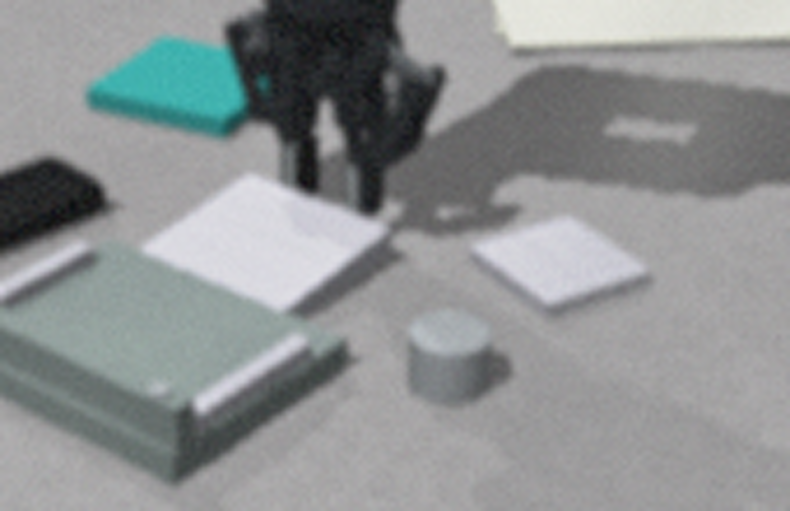

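The tray's far edge is lifting with the fingers (side: far edge raised, shadow under it at (350,260)). I'll continue along the arc.

```bash
python3 -m jog '[[[-0.002,0.002,0,0,0.2],[-0.004,0.002,0,0,0.2],[-0.006,0.002,0,0,0.2],[-0.008,0.0022,0,0,0.2],[-0.010,0.0025,0,0,0.2],[-0.012,0.0025,0,0,0.2],[-0.014,0.0028,0,0,0.2],[-0.016,0.003,0,0,0.2],[-0.018,0.0033,0,0,0.2],[-0.020,0.0037,0,0,0.2]]]'; python3 -c "
from h import *
st()"
```

```text
t: 8.05
tool_pos: [0.5786, -0.0843, 0.0316]
tool_rot: [0.251, 1.558, -0.268]
contact_force: [-2.7, -6.8, 1.2]
opening: 0.034
t 8.05 dock tcp [-0.103  -0.0129  0.0316] F dock [-7.26  0.29  1.24] open 0.0340 q [-0.267  0.166  1.847 -0.012  1.131  0.069]
```

```bash
python3 -m jog '[[[-0.002,0.0025,0,0,0.2],[-0.004,0.003,0,0,0.2],[-0.006,0.0035,0,0,0.2],[-0.008,0.004,0,0,0.2],[-0.010,0.0047,0,0,0.2],[-0.012,0.0054,0,0,0.2],[-0.014,0.0062,0,0,0.2],[-0.016,0.007,0,0,0.2]]]'
python3 - <<'E'
from h import *
st()
for n in("side",):
    im=imaging.get_image(n)["color"][:,:,::-1]
    c={"side":im[150:260,230:400],"scene":im[130:290,150:350],"wrist":im}[n]
    s=min(790/c.shape[1],590/c.shape[0]);cv2.imwrite(f"pics/{n}4.png",cv2.resize(c,None,fx=s,fy=s,interpolation=cv2.INTER_CUBIC))
E
```

```text
t: 8.85
tool_pos: [0.5805, -0.0791, 0.048]
tool_rot: [0.248, 1.559, -0.27]
contact_force: [-3.2, -5.8, 2.3]
opening: 0.0342
t 8.85 dock tcp [-0.0976 -0.013   0.048 ] F dock [-6.52  1.12  2.3 ] open 0.0342 q [-0.256  0.146  1.837 -0.015  1.161  0.081]
```

View pics/side4.png

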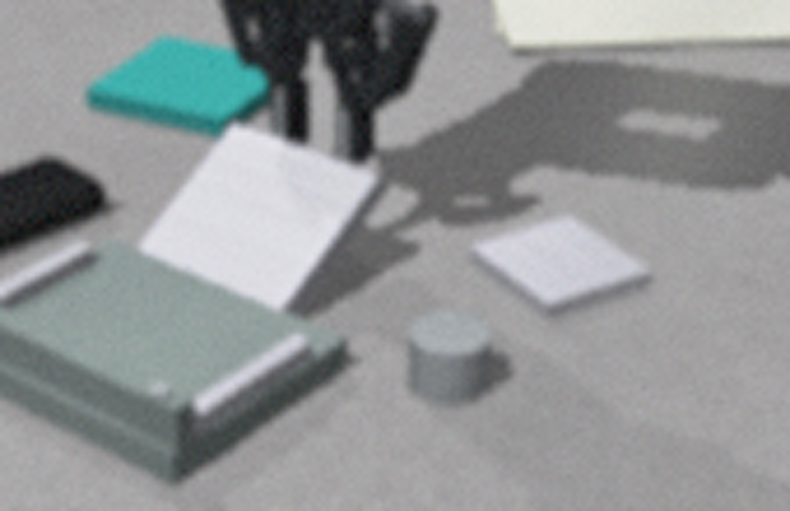

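```bash
python3 -m jog '[[[-0.002,0.003,0,0,0.2],[-0.004,0.004,0,0,0.2],[-0.006,0.005,0,0,0.2],[-0.008,0.0062,0,0,0.2],[-0.010,0.0075,0,0,0.2],[-0.012,0.0088,0,0,0.2],[-0.014,0.0102,0,0,0.2],[-0.016,0.0115,0,0,0.2]]]'; python3 -c "
from h import *
st()"
```

```text
t: 9.7
tool_pos: [0.5847, -0.0681, 0.0647]
tool_rot: [0.248, 1.558, -0.271]
contact_force: [-1.8, -4.0, 3.2]
opening: 0.0342
t 9.70 dock tcp [-0.0858 -0.0135  0.0647] F dock [-4.39  0.37  3.22] open 0.0342 q [-0.235  0.13   1.824 -0.016  1.19   0.101]
```

```bash
python3 -m jog '[[[-0.003,0.003,0,0,0.2],[-0.005,0.0055,0,0,0.2],[-0.0075,0.008,0,0,0.2],[-0.010,0.0105,0,0,0.2],[-0.0125,0.013,0,0,0.2],[-0.015,0.0165,0,0,0.2],[-0.0165,0.019,0,0,0.2]]]'
python3 - <<'E'
from h import *
st()
for n in("side",):
    im=imaging.get_image(n)["color"][:,:,::-1]
    c={"side":im[150:260,230:400],"scene":im[130:290,150:350],"wrist":im}[n]
    s=min(790/c.shape[1],590/c.shape[0]);cv2.imwrite(f"pics/{n}5.png",cv2.resize(c,None,fx=s,fy=s,interpolation=cv2.INTER_CUBIC))
E
```

```text
t: 10.4
tool_pos: [0.5915, -0.0496, 0.0817]
tool_rot: [0.248, 1.557, -0.27]
contact_force: [-1.5, -4.1, 4.0]
opening: 0.0342
t 10.40 dock tcp [-0.0661 -0.0138  0.0817] F dock [-4.37  0.11  4.01] open 0.0342 q [-0.202  0.119  1.804 -0.015  1.22   0.133]
```

View pics/side5.png

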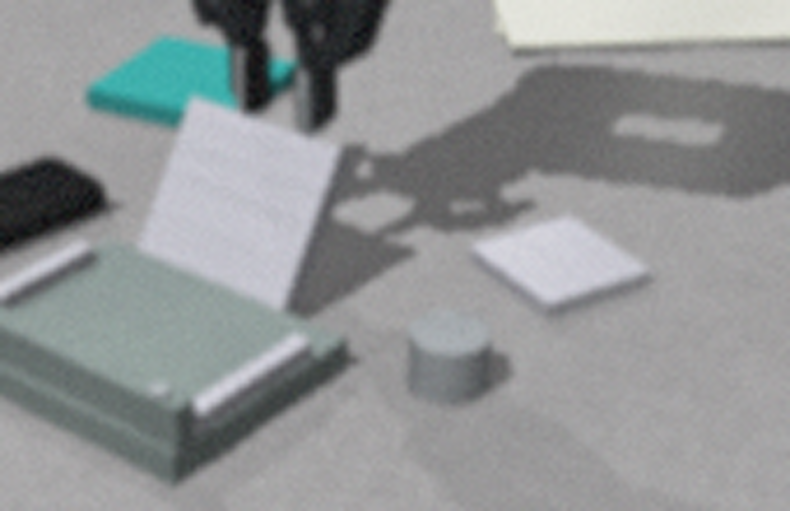

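```bash
python3 -m jog '[[[-0.002,0.003,0,0,0.2],[-0.004,0.0065,0,0,0.2],[-0.0055,0.010,0,0,0.2],[-0.007,0.0135,0,0,0.2],[-0.008,0.017,0,0,0.2],[-0.009,0.0205,0,0,0.2],[-0.010,0.024,0,0,0.2]]]'
python3 - <<'E'
from h import *
st()
for n in("side",):
    im=imaging.get_image(n)["color"][:,:,::-1]
    c={"side":im[150:260,230:400],"scene":im[130:290,150:350],"wrist":im}[n]
    s=min(790/c.shape[1],590/c.shape[0]);cv2.imwrite(f"pics/{n}6.png",cv2.resize(c,None,fx=s,fy=s,interpolation=cv2.INTER_CUBIC))
E
```

```text
t: 11.15
tool_pos: [0.5998, -0.0261, 0.0919]
tool_rot: [0.248, 1.557, -0.27]
contact_force: [-0.0, -1.2, 4.8]
opening: 0.0343
t 11.15 dock tcp [-0.0411 -0.0139  0.0919] F dock [-1.09 -0.37  4.83] open 0.0343 q [-0.161  0.121  1.783 -0.014  1.239  0.173]
```

View pics/side6.png

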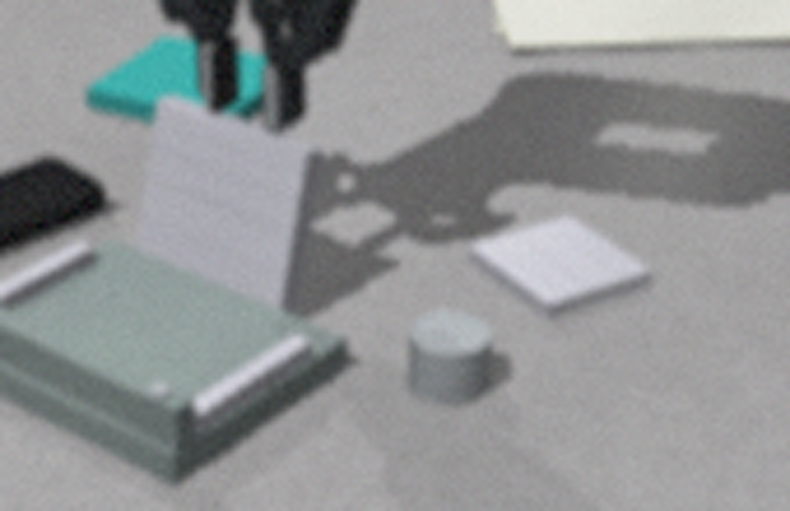

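```bash
python3 -m jog '[[[0.001,0.003,0,0,0.2],[0.001,0.005,0,0,0.2],[0.001,0.007,0,0,0.2],[0.001,0.009,0,0,0.2],[0.001,0.011,0,0,0.2]]]'
python3 - <<'E'
from h import *
st()
for n in("side","wrist"):
    im=imaging.get_image(n)["color"][:,:,::-1]
    c={"side":im[150:260,230:400],"scene":im[130:290,150:350],"wrist":im}[n]
    s=min(790/c.shape[1],590/c.shape[0]);cv2.imwrite(f"pics/{n}7.png",cv2.resize(c,None,fx=s,fy=s,interpolation=cv2.INTER_CUBIC))
E
```

```text
t: 11.7
tool_pos: [0.6043, -0.0148, 0.0936]
tool_rot: [0.249, 1.556, -0.268]
contact_force: [-5.8, -1.3, 15.0]
opening: 0.0343
t 11.70 dock tcp [-0.029  -0.0145  0.0936] F dock [-3.15  5.   14.98] open 0.0343 q [-0.142  0.128  1.772 -0.013  1.242  0.192]
```

View pics/side7.png

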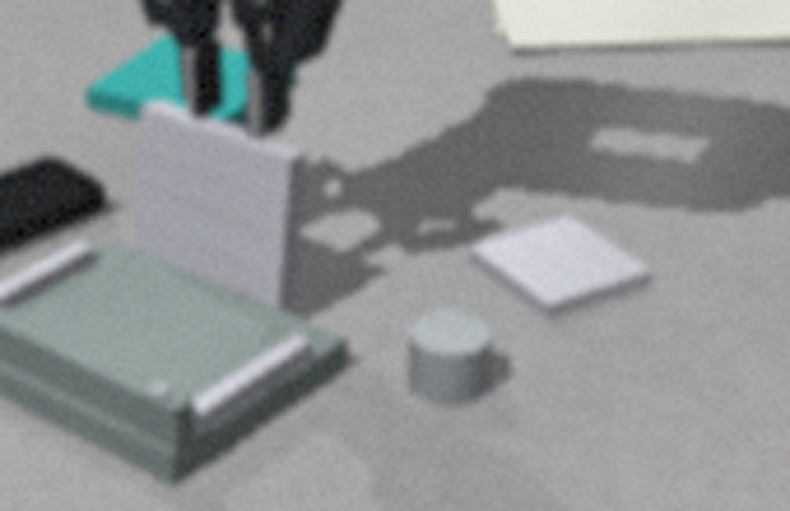

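View pics/wrist7.png

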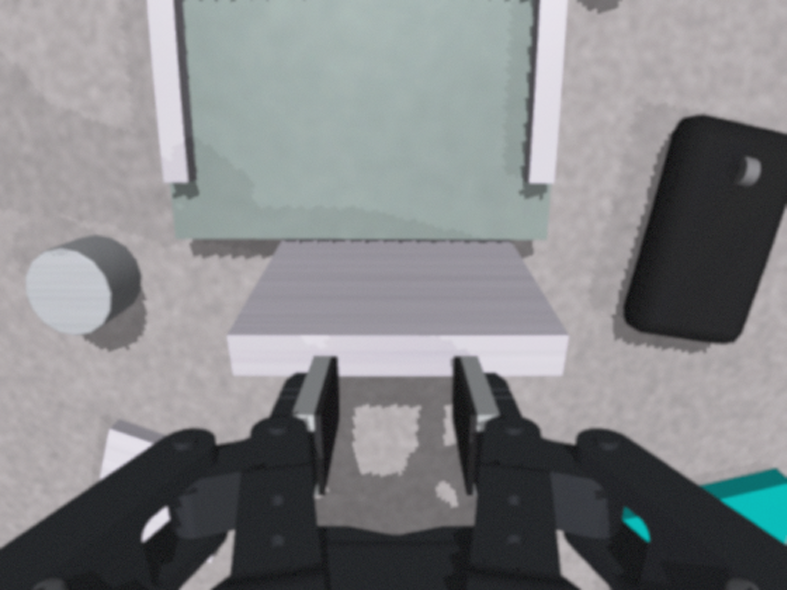

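```bash
python3 -m jog '[[[0,0.001,0,0,0.2],[0,0.003,0,0,0.2],[0,0.005,0,0,0.2],[0,0.007,0,0,0.2]]]'
python3 - <<'E'
from h import *
st()
for n in("wrist",):
    im=imaging.get_image(n)["color"][:,:,::-1]
    c={"side":im[150:260,230:400],"scene":im[130:290,150:350],"wrist":im}[n]
    s=min(790/c.shape[1],590/c.shape[0]);cv2.imwrite(f"pics/{n}8.png",cv2.resize(c,None,fx=s,fy=s,interpolation=cv2.INTER_CUBIC))
E
```

```text
t: 12.2
tool_pos: [0.6071, -0.0074, 0.0942]
tool_rot: [0.249, 1.555, -0.267]
contact_force: [-1.7, 0.3, 8.2]
opening: 0.034
t 12.20 dock tcp [-0.021  -0.0146  0.0942] F dock [-0.25  1.68  8.15] open 0.0340 q [-0.129  0.133  1.766 -0.012  1.243  0.203]
```

View pics/wrist8.png

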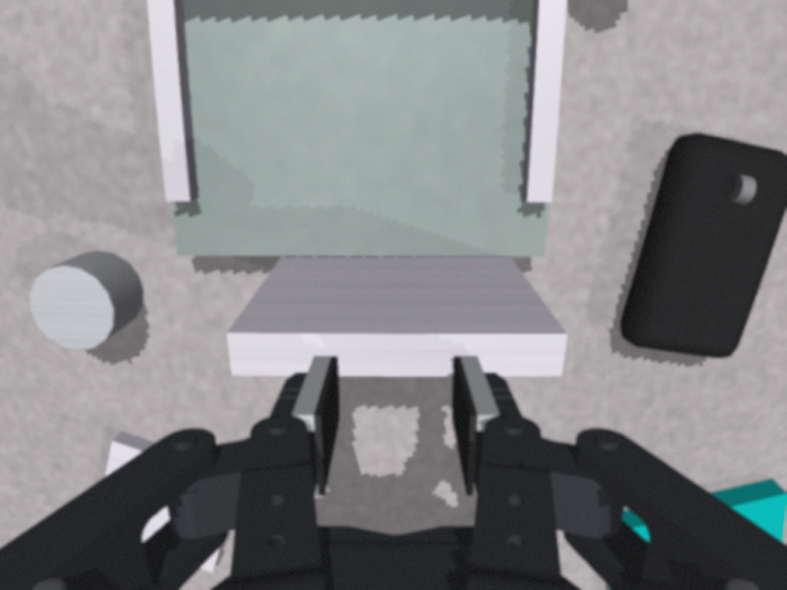

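The tray moves with the fingertips, which rest on its end face, and is now close to upright. I'll lift off, back away and come in behind its upper part.

```bash
python3 -m jog '[[[-0.001,0.0015,0,0,0.2],[-0.002,0.0015,0,0,0.2],[-0.005,0.0015,0,0,0.2],[-0.012,0.0015,0,0,0.2],[-0.014,0,0,0,0.2]]]'
python3 - <<'E'
from h import *
st()
for n in("side","wrist"):
    im=imaging.get_image(n)["color"][:,:,::-1]
    c={"side":im[150:260,230:400],"scene":im[130:290,150:350],"wrist":im}[n]
    s=min(790/c.shape[1],590/c.shape[0]);cv2.imwrite(f"pics/{n}9.png",cv2.resize(c,None,fx=s,fy=s,interpolation=cv2.INTER_CUBIC))
E
```

```text
t: 12.75
tool_pos: [0.6076, -0.0069, 0.109]
tool_rot: [0.249, 1.554, -0.266]
contact_force: [0.3, 0.3, -0.4]
opening: 0.0341
t 12.75 dock tcp [-0.0205 -0.015   0.109 ] F dock [ 0.41 -0.18 -0.43] open 0.0341 q [-0.129  0.116  1.757 -0.011  1.267  0.203]
```

View pics/side9.png

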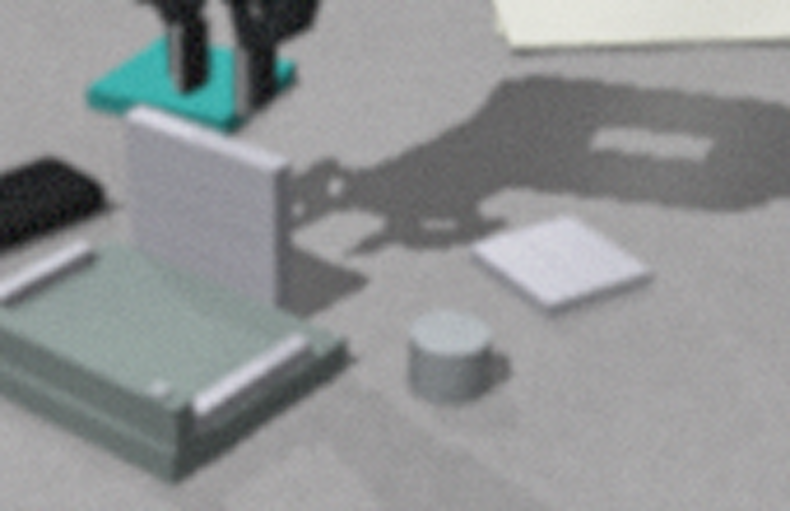

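View pics/wrist9.png

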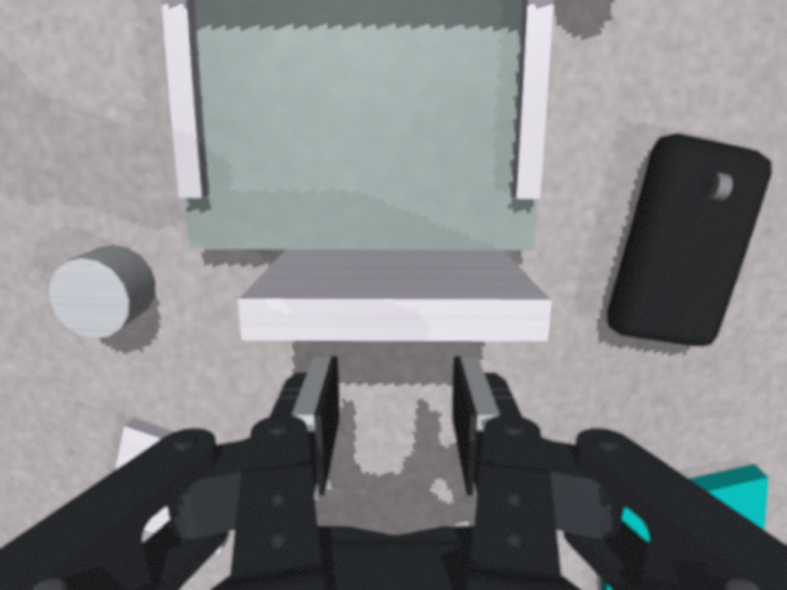

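The tray stands upright by itself (side: 130–288 × 110–300; wrist: top edge rows 298–340), clear of the fingers. Next: retreat, lower behind its upper half, and push it over.

```bash
python3 -m jog '[[[0,-0.015,0,0,0.2],[0,-0.025,0,0,0.2],[0.01,-0.025,0,0,0.2],[0.025,-0.025,0,0,0.2],[0.037,-0.025,0,0,0.2],[0.037,-0.025,0,0,0.2]]]';python3 -m jog '[[[0,0.005,0,0,0.2],[0,0.010,0,0,0.2],[0,0.014,0,0,0.2],[0,0.018,0,0,0.2],[0,0.021,0,0,0.2],[0,0.024,0,0,0.2]]]'; python3 -c "
from h import *
st()"
```

```text
t: 13.45
tool_pos: [0.5971, -0.0307, 0.0684]
tool_rot: [0.25, 1.56, -0.267]
contact_force: [0.6, -0.2, 0.3]
opening: 0.0339
t: 14.05
tool_pos: [0.6051, -0.0077, 0.0685]
tool_rot: [0.25, 1.559, -0.267]
contact_force: [-0.6, 0.3, -0.3]
opening: 0.0342
t 14.05 dock tcp [-0.022  -0.0129  0.0685] F dock [ 0.08  0.71 -0.31] open 0.0342 q [-0.131  0.162  1.781 -0.012  1.203  0.202]
```

```bash
python3 -m jog '[[[0,0.003,0,0,0.2],[0,0.006,0,0,0.2],[0,0.009,0,0,0.2],[0,0.012,0,0,0.2]]]'
python3 - <<'E'
from h import *
st()
for n in("side",):
    im=imaging.get_image(n)["color"][:,:,::-1]
    c={"side":im[150:260,230:400],"scene":im[130:290,150:350],"wrist":im}[n]
    s=min(790/c.shape[1],590/c.shape[0]);cv2.imwrite(f"pics/{n}10.png",cv2.resize(c,None,fx=s,fy=s,interpolation=cv2.INTER_CUBIC))
E
```

```text
t: 14.45
tool_pos: [0.6091, 0.0039, 0.0683]
tool_rot: [0.25, 1.559, -0.267]
contact_force: [0.7, -0.7, -0.4]
opening: 0.0343
t 14.45 dock tcp [-0.0097 -0.0128  0.0683] F dock [-0.38 -0.9  -0.43] open 0.0343 q [-0.111  0.171  1.771 -0.011  1.204  0.222]
```

View pics/side10.png

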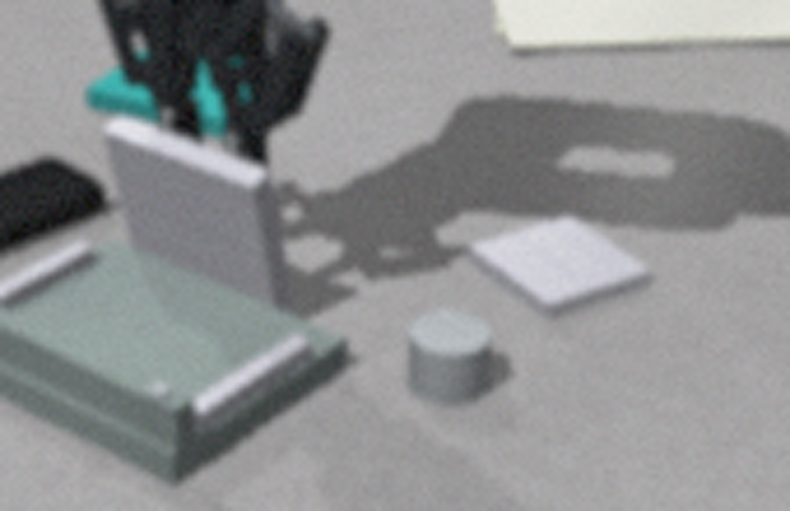

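It is tilting over the step. I'll continue.

```bash
python3 -m jog '[[[0,0.003,0,0,0.2],[0,0.006,0,0,0.2],[0,0.009,0,0,0.2],[0,0.012,0,0,0.2],[0,0.015,0,0,0.2]]]'
python3 - <<'E'
from h import *
st()
for n in("side",):
    im=imaging.get_image(n)["color"][:,:,::-1]
    c={"side":im[150:260,230:400],"scene":im[130:290,150:350],"wrist":im}[n]
    s=min(790/c.shape[1],590/c.shape[0]);cv2.imwrite(f"pics/{n}11.png",cv2.resize(c,None,fx=s,fy=s,interpolation=cv2.INTER_CUBIC))
E
```

```text
t: 15.0
tool_pos: [0.6141, 0.0187, 0.0682]
tool_rot: [0.25, 1.559, -0.266]
contact_force: [-0.2, -0.4, -0.7]
opening: 0.0339
t 15.00 dock tcp [ 0.0059 -0.0127  0.0682] F dock [-0.47  0.1  -0.75] open 0.0339 q [-0.086  0.183  1.758 -0.011  1.206  0.247]
```

View pics/side11.png

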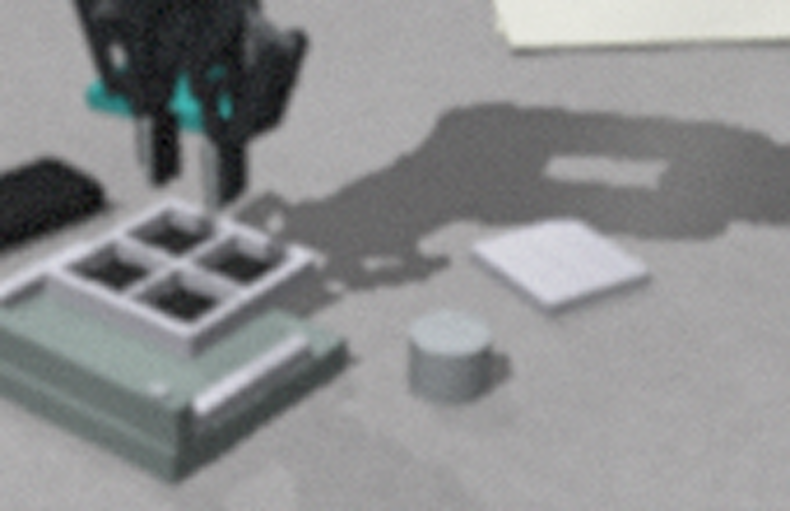

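It has flipped, pockets up, and partly overhangs the deck. I'll measure where its near edge is.

Run:
```python
from h import *
D=imaging.get_image("side");s=790/170
for p in[(175,198),(322,260),(192,338),(50,268)]:
    q=((p[0]+.5)/s+229.5,(p[1]+.5)/s+149.5)
    print(dk(ray(D,q,.032)).round(4),dk(ray(D,q,.025)).round(4))
```

```text
[-0.0356 -0.0641  0.032 ] [-0.0452 -0.0732  0.025 ]
[-0.0331  0.0395  0.032 ] [-0.0426  0.0319  0.025 ]
[0.0635 0.0383 0.032 ] [0.0554 0.0306 0.025 ]
[ 0.0597 -0.0622  0.032 ] [ 0.0515 -0.0714  0.025 ]
```

```bash
python3 -m jog '[[[0,-0.03,0,0,0.2],[0,-0.06,0,0,0.2],[0,-0.071,0,0,0.2],[0.02,-0.071,0,0,0.2],[0.04,-0.071,0,0,0.2],[0.046,-0.071,0,0,0.2],[0.046,-0.071,0,0,0.2]]]'
python3 - <<'E'
from h import *
o,M=st();print(M.round(4)[:,2], np.arctan2(M[1,2],M[0,2])-(YAW-np.pi/2))
im=imaging.get_image("wrist")["color"][:,:,::-1];cv2.imwrite("pics/wrist12.png",im)
E
```

```text
t: 15.8
tool_pos: [0.5901, -0.0484, 0.0217]
tool_rot: [0.25, 1.562, -0.266]
contact_force: [0.2, -0.0, 0.6]
opening: 0.034
t 15.80 dock tcp [-0.0654 -0.012   0.0217] F dock [ 0.04 -0.16  0.64] open 0.0340 q [-0.203  0.199  1.829 -0.012  1.12   0.131]
[ 0.9467 -0.3222 -0.0047] 0.0067850082164256365
```

View pics/wrist12.png

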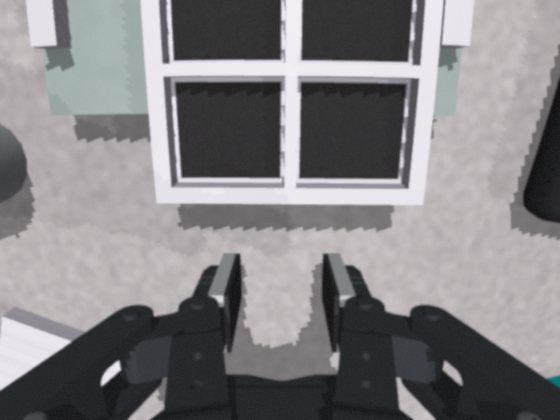

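The wrist picture shows the tray flat with pockets up, its near edge at row 203 (x 155–424), about 6 mm inside the right rail. I'll push it home.

```bash
python3 -m jog '[[[0,0.010,0,0,0.2],[0,0.016,0,0,0.2],[0,0.020,0,0,0.2],[0,0.024,0,0,0.2],[0,0.028,0,0,0.2],[0,0.032,0,0,0.2],[0,0.036,0,0,0.2],[0,0.040,0,0,0.2],[0,0.044,0,0,0.2],[0,0.048,0,0,0.2],[0,0.052,0,0,0.2],[0,0.055,0,0,0.2]]]'
python3 - <<'E'
from h import *
o,M=st()
im=imaging.get_image("wrist")["color"][:,:,::-1];cv2.imwrite("pics/wrist13.png",im)
E
```

```text
t: 17.05
tool_pos: [0.6088, 0.0038, 0.0223]
tool_rot: [0.249, 1.56, -0.266]
contact_force: [-1.1, -1.7, 2.4]
opening: 0.034
t 17.05 dock tcp [-0.0099 -0.0126  0.0223] F dock [-1.98  0.46  2.41] open 0.0340 q [-0.111  0.232  1.788 -0.011  1.126  0.221]
```

View pics/wrist13.png

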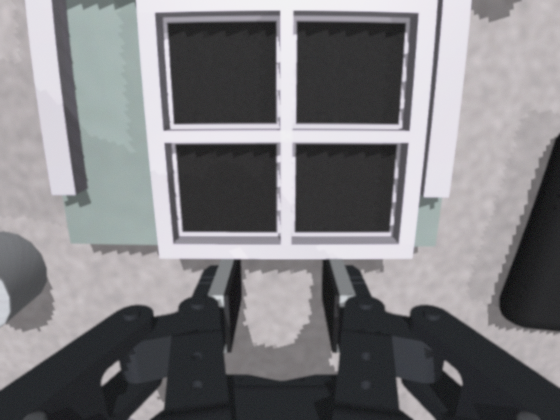

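```bash
python3 -m jog '[[[0,0.004,0,0,0.2],[0,0.007,0,0,0.2],[0,0.010,0,0,0.2],[0,0.012,0,0,0.2],[0,0.0135,0,0,0.2],[0,0.0145,0,0,0.2]]]';  python3 -c "
from h import *
st()"
```

```text
t: 17.7
tool_pos: [0.6133, 0.0173, 0.0221]
tool_rot: [0.248, 1.561, -0.266]
contact_force: [-2.5, -6.5, 2.8]
opening: 0.0339
t 17.70 dock tcp [ 0.0043 -0.0123  0.0221] F dock [-6.92  0.22  2.82] open 0.0339 q [-0.088  0.243  1.775 -0.013  1.129  0.245]
```

```bash
python3 -m jog '[[[0,0.0015,0,0,0.2],[0,0.0025,0,0,0.2],[0,0.0025,0,0,0.2]]]';  python3 -c "
from h import *
st()"; python3 -m jog '[[[0,-0.004,0,0,0.2],[0,-0.02,0,0,0.2],[0,-0.04,0,0,0.2],[-0.04,-0.06,0,0,0.2],[-0.08,-0.09,0,0,0.2],[-0.12,-0.12,0,0,0.2],[-0.12,-0.16,0,0,0.2],[-0.12,-0.19,0,0,0.2],[-0.12,-0.19,0,0,0.2]]]'
python3 - <<'E'
from h import *
st()
im=imaging.get_image("scene")["color"][:,:,::-1];c=im[160:280,225:385];cv2.imwrite("pics/scene14.png",cv2.resize(c,None,fx=4.9,fy=4.9,interpolation=cv2.INTER_CUBIC))
im=imaging.get_image("side")["color"][:,:,::-1];c=im[150:260,160:350];cv2.imwrite("pics/side14.png",cv2.resize(c,None,fx=4.2,fy=4.2,interpolation=cv2.INTER_CUBIC))
E
```

```text
t: 18.0
tool_pos: [0.6132, 0.0174, 0.0222]
tool_rot: [0.244, 1.562, -0.27]
contact_force: [-4.8, -8.4, 4.6]
opening: 0.0341
t 18.00 dock tcp [ 0.0044 -0.0123  0.0222] F dock [-9.52  1.75  4.64] open 0.0341 q [-0.086  0.245  1.773 -0.018  1.132  0.249]
t: 18.9
tool_pos: [0.5523, -0.1639, 0.1459]
tool_rot: [0.247, 1.561, -0.274]
contact_force: [0.6, 1.1, -0.3]
opening: 0.0345
t 18.90 dock tcp [-0.1869 -0.0143  0.1459] F dock [ 1.19 -0.2  -0.3 ] open 0.0345 q [-0.409  0.007  1.805 -0.019  1.331 -0.073]
```

View pics/scene14.png

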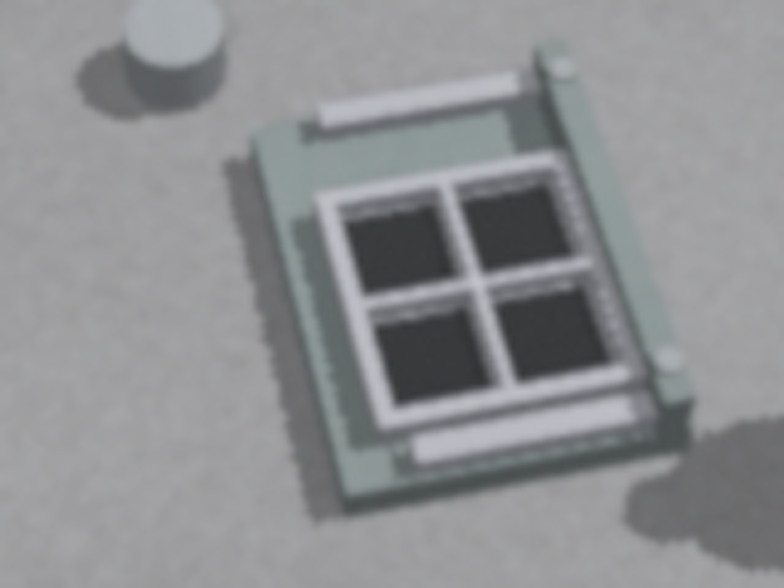

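View pics/side14.png

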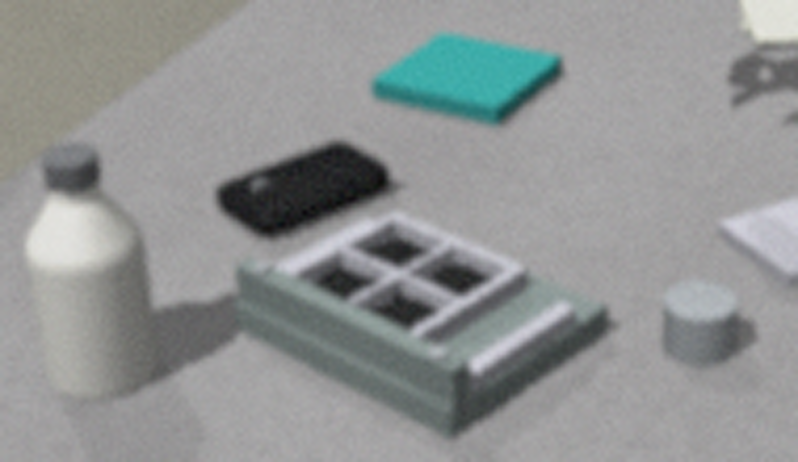

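Run:
```python
from h import *
S=imaging.get_image("scene");s=4.9
f=lambda p:((p[0]+.5)/s+224.5,(p[1]+.5)/s+159.5)
for n,ps,z in(("tray top",[(315,196),(383,430),(636,380),(562,152)],.032),("step top",[(251,140),(345,497)],.018),("backstop top back",[(568,45),(690,395)],.04)):
    print(n,[dk(ray(S,f(p),z)).round(4)[:2].tolist() for p in ps])
```

```text
tray top [[0.0146, 0.0357], [0.016, -0.0642], [0.1058, -0.0634], [0.108, 0.0361]]
step top [[-0.0011, 0.0759], [-0.0003, -0.0792]]
backstop top back [[0.1219, 0.0786], [0.1196, -0.0774]]
```

The near edge is 15–16 mm behind the step (15 expected when home). The tray is square within about 0.02 rad, its y is about -14 mm, and it stopped against resistance at exactly the expected place. I'm handing in.

```bash
python3 -c "
from station import ctrl
print(ctrl.finish_job())"
```

```text
the job is handed in; nothing more can be done
None
```

The tray is on the dock, pockets up and home against the backstop, and I handed the job in at about 19 s. I pushed the larger pale tray square against the step and tipped it up with the fingers until it stood by itself. Then I toppled it over the step and slid it home.

**Final position:** In the last pictures it lies flat between the rails. Its near edge is 15–16 mm behind the step (15 mm expected when home), it sits about 14 mm off centre (limit 25 mm), and it is square within about 0.02 rad. The push home stopped firmly at the expected place with about 10 N. The gripper is well clear.

**Disagreements:**
- The far edge measured 106–108 mm against 110 mm expected, which I put down to blurred corners at the backstop.
- Near upright, the fingertips rode up onto the tray's end face and pressed down with about 16 N. That was the highest force I read, under the 25 N limit, but I only read force at the end of each move.

**Bystanders:** In the last pictures the puck, mouse and bottle look to be where they were at the start. I judged this by eye and did not re-measure them.

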